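Fit a keyed filter cell on the up-looking inspection camera and hold it home

ROBOT

A 7-joint arm with a two-finger parallel gripper is mounted at the origin on the work surface. World frame = base frame: x ahead of the robot, y to its left, z up, the work surface at z = 0. Lengths are in m, angles in rad, forces in N, time in s.
With the tool pointing down it reaches from about 0.425 to 0.925 m from the base axis. Payload 6.8 kg.
Tool frame: the origin (TCP) lies on the mounting face of the last link; the fingertips stand 182 mm ahead of it and the grasp point (between the pads) lies manip.pinch_z ahead of it (manip.pinch_z is the distance from the TCP to the grasp point, in m); z points along the fingers, y is the line along which they close (so a half turn about z gives the same grasp; the last joint's range is limited). The gripper opens to 88 mm and grips with 3 to 60 N. Pads are 20 mm wide; open, the fingers measure 115 mm over their backs; the gripper's body (75 mm by 178 mm) begins 61 mm behind the grasp point.
Start: joints at [-1.359, 0.477, 0.022, 1.555, -0.011, 1.109, -0.083], TCP at [0.212, 0.641, 0.405] pointing down, gripper open.
Joint ranges: [-2.96, 2.96], [-0.34, 2.1], [-1.41, 1.46], [0.24, 2.44], [-1.37, 4.51], [0.17, 1.92], [-2.96, 2.96]. Speed limits (rad/s): [2.39, 2.39, 3.14, 3.14, 3.14, 3.14, 3.14].

INTERFACE

Orientations are given as a rotation vector (axis times angle).
In Python, from cell import manip gives the robot as it stands.
- The arm moves only by the tool arm_command, never from a script. Its argument "series" is a list of rows, each an object with "offset": the shift along the world's x, y, z in mm, a list of three; "spin": the turn about the world's z in degrees; "claw": the opening, from 0 (shut) to 1 (fully open). A call has 1 to 20 rows; each row is the pose to reach, as a shift and turn from the pose commanded when the call began; what a row does not reach only later rows make up. A row lasts 1/12 s, in which the tool goes at most 41.7 mm and 7.16 degrees, less where a joint would pass 70% of its speed; a pose out of reach is approached as far as the arm can. A call with a gripper value outside its range is refused whole. The fingers move at their own pace and stop on an object; "squeeze" is the grip in N (left out, the last holds). Time passes only in rows, so rows that repeat a pose let the fingers close. It gives the time, the measured TCP pose, the force, the opening and the grip force at its end, in the units of the state.
- manip.get_state(): the state, without advancing time (a new reading comes with each control period).
- manip.capture(name): name is "scene" or "top"; returns a dict with "color" (384x512x3 uint8, red, green, blue), "vertical_fov" (degrees; the focal length in pixels is half the picture's height over the tangent of half this angle, whatever the lens; pixels are square), "cx", "cy" (the principal point, pixels), "position" and "attitude" of the camera in the world. Camera axes: x right, y up, looking along -z (the intrinsics and any distortion apply to the point x, -y, -z); pixel columns grow to the right and rows downward; lengths in m; the calibration is good to about 2 mm. A picture is of the moment at which its call begins. There is no depth.
- manip.hand_in(): hands the job in; it is judged then, once.
Trained networks look in a picture, given as the dict that the camera call returned (one of the last four; its "shot" number tells which), for a name from the list of things; names that differ only in an ending like _2 or _b are one class to them, and where a whole thing is asked for, a point or a joint stands for the part that bears it (a point fixed in the world has none). Each returns a list of dicts, best first, with "confidence" (0 to 1); they miss things now and then, are a little off and sometimes report something else, mostly with a low value. They report only what shows in the picture. A call takes as long as a camera call.
- manip.look_for(picture, name): "extent" ([left, top, width, height] in pixels, round what is visible of it).
The state is a dict: "t": time; "qpos": joint angles; "joint_vel": joint speeds; "joint_efforts": joint torques, N m; "eef_pos": TCP position; "tool_rot": TCP orientation; "contact_force": force on the tool from outside, world axes, zero at the start; "torque": the same for the moment, N m; "width": finger opening in m; "grip_force": force on a finger pad.
Only numpy, scipy, OpenCV 4.12 (cv2) and the standard library are available. Lean on these libraries where they do the work, as an engineer would, in place of code of your own. Each camera call takes 0.05 s, during which the arm holds its last target. There are 200 camera calls.

TASK

Take the dust cap off the up-looking camera and set it down upright on the shelf top, in line with the two caps already standing there and close beside one of them. Then take the filter cell from the foam tray, set it over the camera's spigot and turn it by its knurled collar until its hidden keyways drop over the pins. Push it fully home against the sprung seat and finish while still gripping it and holding it down there, so that its set screws can be tightened; leave the other caps, the bracket and the tape where they are.

Things in the scene. Friction and masses are not known exactly. Their poses are not given: they have to be found in the camera images.
- camera_base (a point): Centre of the underside of the up-looking camera, at bench height, z up. The camera is fixed: aluminium base plate 116 (x) x 96 x 10 mm, dark finned housing 70 mm square up to 66 mm above the bench, then a round black lens barrel 48 mm in diameter up to 100 mm.
- mount (a point): Centre of the flat top of the camera's barrel, 100 mm above the bench, z up: the foot of the fully home filter cell stands at this height. A sprung seat disc, 46 mm in diameter, lies over it, its top 4 mm above this point when free.
- spigot_top (a point): Centre of the top of the spigot on which the cell goes, 31 mm above the barrel top: round, 30 mm in diameter, its uppermost 5 mm tapering to 22 mm. Four radial pins, 5 mm thick, a quarter turn apart, stick out of it to 19.5 mm from its axis, 9 mm above the barrel top. Their horizontal directions vary and neither this point's axes nor anything listed tells them.
- seat (a joint): Travel of the sprung seat disc: 0 free, 0.004 m pushed level with the barrel top (home). The spring pushes up with 3 N when free and 8 N at 4 mm, which is more than the cell's weight: a cell let go rises again.
- cap_center (a point): Centre (13 mm above the underside) of the loose black plastic dust cap on the camera, z up. 48 mm in diameter, 26 mm high, fluted side, flat closed top 4 mm thick, hollow below (bore 41 mm), about 30 g. It stands on the spigot's top, underside 9 mm above the barrel top, unkeyed, and lifts straight off.
- spare_a_center (a point): Centre (13 mm above its underside) of one of the two like caps (48 mm in diameter, 26 mm high) that stand on the shelf top, both on the shelf's lengthwise middle line, side by side with 6 to 12 mm between them. Leave it alone.
- spare_b_center (a point): Centre of the other cap on the shelf, the one further to the shelf's +y. Leave it alone.
- shelf: Low fixed metal bench shelf; origin under its middle at bench height, y along its length, z up. 260 mm long (y), 120 mm deep (x), flat top without a rim 70 mm above the bench. The row of caps runs along y at x = 0. The pair may stand anywhere along it; at one end of the row at least there is room for a third.
- cell_center (a point): Centre (19 mm above the foot) of the loose filter cell standing in the foam tray, z up. Aluminium collar 38 mm high, 50 mm in diameter over its knurled band (15 to 36 mm above the foot), 49 mm elsewhere, dark round window in its closed top, about 120 g. Its axes do not tell where the keyways meet the pins.
- cell_foot (a point): Centre of the cell's underside, z up. The skirt is open below: bore 32 mm, 34 mm deep, with four hidden keyways 9 mm wide, a quarter turn apart, over its full depth. Set on the pins the foot is 11.5 mm above the barrel top; lightly pressed and turned, either way, it drops within a quarter turn: 7.5 mm to the free seat. Home is 4 mm lower still.
- bay (a point): Centre of the white floor of the tray's square bay, 4 mm above the bench. The tray is fixed black foam: the bay is 170 mm square, its walls stand 24 mm above the bench; a solid foam block 95 mm wide, 24 mm high, lies on its far (+x) side.
- bracket: Loose steel angle bracket, 30 x 40 x 26 mm, on the foam block behind the bay; origin at its underside. Leave it alone.
- tape: Loose roll of yellow tape, 90 mm in diameter, 24 mm high, lying flat on the bench beyond the camera; origin at the centre of its underside. Leave it alone.

How it is judged:
By the outcome, as a careful person would: the job done as asked, in the order asked, and still so for the second after the job is handed in, while the arm keeps its last pose, push and grip.
It also fails if it takes over 67 s, if anything falls off the work surface, if the arm or the gripper's body presses on something with over 40 N, if the wrist force passes 120 N, or if a joint passes its speed limit or range.

## Working session

There is one attempt and no reset: what is moved stays moved. The work goes in short steps, Python scripts to look and compute and a tool call to move; the robot and the scene stay as the last step left them, time stands still between calls to the robot, and variables do not carry over. Pictures are saved under pics/ and viewed, at most 10 in all, crops included, and the job is handed in when it is done.

Besides the shell and the picture viewer there is one more tool, called as name(argument=value, ...), one argument or row to a line, values as JSON. arm_command: Moves the arm, as the interface text tells. Its arguments: {"type":"object","properties":{"series":{"type":"array"},"squeeze":{"type":"number"}},"required":["series"]}

```bash
mkdir -p pics
cat > h.py <<'E'
import numpy as np, cv2
from cell import manip
def cap(n,f):
    p=manip.capture(n); cv2.imwrite('pics/'+f,p['color'][:,:,::-1]); return p
E
python3 - <<'E'
from h import *
print(manip.pinch_z, {k:np.round(v,3) for k,v in manip.get_state().items()})
for n in('scene','top'):
    p=cap(n,n+'0.png'); print(n,{k:v for k,v in p.items() if k!='color'})
    for o in('cap_center','spare_a_center','cell_center','camera_base','shelf','bay','bracket','tape'):
        print(o,[(np.round(d['extent'],0),round(d['confidence'],2)) for d in manip.look_for(p,o)][:4])
a=[cv2.imread(f'pics/{n}0.png') for n in('scene','top')]
E
```

```text
0.1633 {'t': np.float64(0.0), 'qpos': array([-1.359,  0.478,  0.022,  1.556, -0.011,  1.109, -0.083]), 'joint_vel': array([-0.   ,  0.   ,  0.001,  0.001,  0.002, -0.002, -0.   ]), 'joint_efforts': array([-0.0000e+00, -5.8283e+01,  1.5350e+00, -2.7262e+01, -5.4000e-02,
        1.7000e-02,  0.0000e+00]), 'eef_pos': array([0.212, 0.641, 0.404]), 'tool_rot': array([-5.000e-01, -3.101e+00,  3.000e-03]), 'contact_force': array([-0.562,  0.099,  0.086]), 'torque': array([0.02 , 0.011, 0.021]), 'grip_force': np.float64(0.0), 'width': np.float64(0.088)}
scene {'vertical_fov': 55.566047898958196, 'cx': 256.29844591074107, 'cy': 193.32596364801293, 'position': array([1.00986747, 0.62553284, 0.63436919]), 'attitude': array([0.34826719, 1.18497618, 2.34599998]), 'shot': 1}
cap_center [(array([282., 162.,  21.,  17.]), 0.79)]
spare_a_center []
cell_center [(array([373., 266.,  27.,  30.]), 0.66)]
camera_base [(array([267., 179.,  45.,  44.]), 0.66)]
shelf [(array([196., 121.,  68.,  61.]), 0.58), (array([371., 263.,  31.,  31.]), 0.45)]
bay [(array([280., 234., 171., 122.]), 0.88)]
bracket [(arra
[... 173 characters left out ...]
 'position': array([0.49853048, 0.00968156, 1.36893686]), 'attitude': array([ 0.06940508, -0.08846172, -1.55790953]), 'shot': 2}
cap_center [(array([246., 227.,  19.,  17.]), 0.69)]
spare_a_center [(array([382., 220.,  19.,  16.]), 0.69)]
cell_center [(array([133., 233.,  15.,  15.]), 0.81)]
camera_base [(array([235., 211.,  44.,  47.]), 0.95), (array([135., 232.,  16.,  15.]), 0.28), (array([248., 134.,  25.,  30.]), 0.2)]
shelf [(array([313., 207.,  94.,  44.]), 0.97)]
bay [(array([109., 174.,  83., 100.]), 0.78), (array([247., 228.,  20.,  16.]), 0.54)]
bracket [(array([148., 182.,   9.,  17.]), 0.55)]
tape [(array([246., 135.,  29.,  28.]), 0.93), (array([133., 231.,  18.,  17.]), 0.66)]
```

```bash
python3 -c "
import cv2,numpy as np
t=cv2.imread('pics/top0.png')[110:300,90:430]; s=cv2.imread('pics/scene0.png')
cv2.imwrite('pics/t0c.png',cv2.resize(t,None,fx=2.35,fy=2.35,interpolation=2))
cv2.imwrite('pics/s0c.png',cv2.resize(s[90:370,160:470],None,fx=2.1,fy=2.1,interpolation=2))"
```

```text
(no output)
```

View pics/t0c.png

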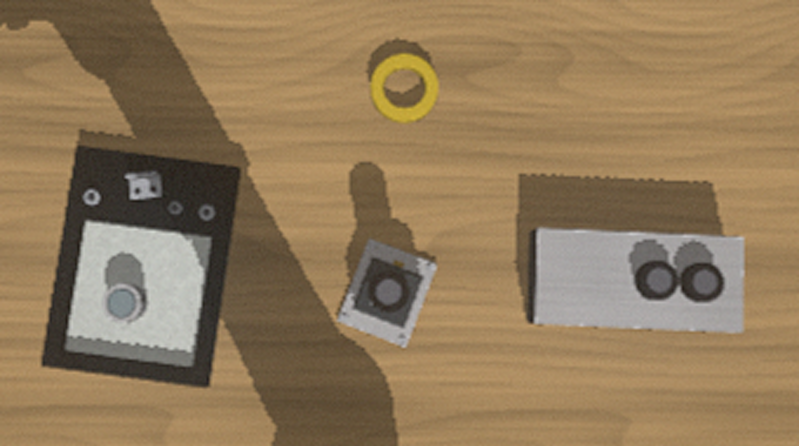

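View pics/s0c.png

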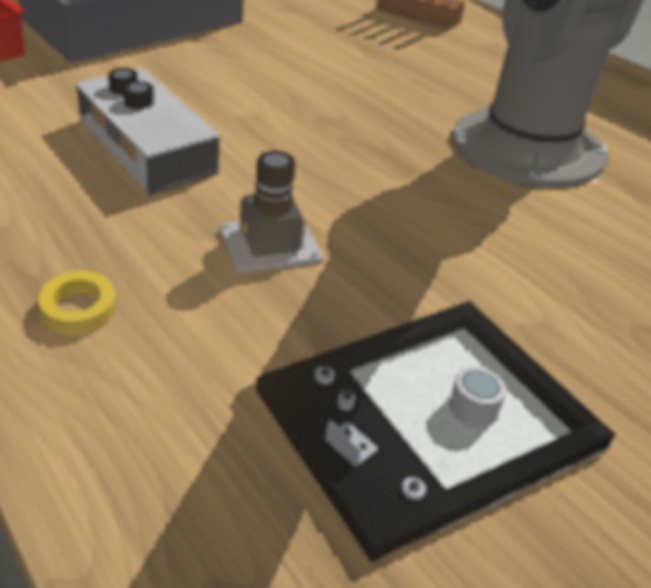

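The top view shows the camera cap at about px (255,234), spares at (370,229) and (389,230), the cell at (142,239) and the shelf's free top to the left of the spares. The scene view agrees, with the cap at (291,168) and the cell at (388,272).

```bash
cat >> h.py <<'E'
from scipy.spatial.transform import Rotation as R
def K(p): f=p['color'].shape[0]/2/np.tan(np.radians(p['vertical_fov'])/2); return f,p['cx'],p['cy']
def ray(p,u,v):
    f,cx,cy=K(p); return R.from_rotvec(p['attitude']).apply([(u-cx)/f,-(v-cy)/f,-1.])
def at_z(p,u,v,z):
    d=ray(p,u,v); o=np.array(p['position']); return o+d*(z-o[2])/d[2]
def proj(p,X):
    f,cx,cy=K(p); c=R.from_rotvec(p['attitude']).inv().apply(np.atleast_2d(X)-p['position'])
    return np.c_[cx-f*c[:,0]/c[:,2], cy+f*c[:,1]/c[:,2]]
def blob(p,u,v,tol=14,S=8,r=14):
    """centroid and area of the flat patch around the seed, in pixels"""
    u0,v0=int(u)-r,int(v)-r
    im=cv2.resize(cv2.GaussianBlur(p['color'],(3,3),0)[v0:v0+2*r,u0:u0+2*r],None,fx=S,fy=S,interpolation=cv2.INTER_CUBIC)
    m=np.zeros((2*r*S+2,)*2,np.uint8)
    cv2.floodFill(im,m,(int((u-u0)*S),int((v-v0)*S)),0,(tol,)*3,(tol,)*3,4|(255<<8)|cv2.FLOODFILL_MASK_ONLY|cv2.FLOODFILL_FIXED_RANGE)
    M=cv2.moments(m[1:-1,1:-1],True); A=M['m00']/S**2
    return (M['m10']/M['m00']+.5)/S-.5+u0,(M['m01']/M['m00']+.5)/S-.5+v0,A
E
python3 - <<'E'
from h import *
T=cap('top','t1.png'); S=cap('scene','s1.png')
for n,z,t,s in(('cap',.135,(255,233.5),(291,166)),('cell',.042,(142,239),(389,272)),('spA',.096,(370,229),(226,134)),('spB',.096,(389,230),(219,127))):
    for p,q in((T,t),(S,s)):
        for tol in(12,20,30):
            b=blob(p,*q,tol=tol); print(n,tol,np.round(b,1),np.round(at_z(p,*b[:2],z),4))
g=cv2.cvtColor(T['color'],6)
m=((g>130)&(np.ptp(T['color'].astype(int),axis=2)<25)).astype(np.uint8); m[:,:310]=0;m[:,420:]=0;m[:195]=0;m[262:]=0
m=cv2.morphologyEx(m,cv2.MORPH_OPEN,np.ones((3,3)))
c=max(cv2.findContours(m,0,1)[0],key=cv2.contourArea); c=cv2.convexHull(c)
bx=cv2.boxPoints(cv2.minAreaRect(c)); print(bx)
W=np.array([at_z(T,*q,.07) for q in bx]);print(W.round(4),W.mean(0).round(4),np.linalg.norm(np.diff(W,axis=0),axis=1))
print(at_z(T,394,174,.0))
E
```

```text
cap 12 [255.  233.7  69.8] [ 0.5076 -0.0086  0.135 ]
cap 20 [255.  233.7  80. ] [ 0.5075 -0.0086  0.135 ]
cap 30 [255.  233.7  92. ] [ 0.5075 -0.0086  0.135 ]
cap 12 [291.  165.7  29.4] [ 0.507  -0.0068  0.135 ]
cap 20 [291.  165.6  41. ] [ 0.5068 -0.0071  0.135 ]
cap 30 [291.  165.5  55.9] [ 0.5064 -0.0076  0.135 ]
cell 12 [141.3 238.5 122.8] [0.4902 0.3284 0.042 ]
cell 20 [142.4 237.  191.3] [0.4949 0.3253 0.042 ]
cell 30 [142.8 234.7 318.5] [0.5016 0.3244 0.042 ]
cell 12 [388.4 272.8 167.5] [0.4902 0.3302 0.042 ]
cell 20 [388.4 272.8 191.4] [0.4902 0.3301 0.042 ]
cell 30 [388.8 273.  338. ] [0.4899 0.331  0.042 ]
spA 12 [370.2 228.7  64.4] [ 0.5256 -0.3408  0.096 ]
spA 20 [370.1 228.8  75.5] [ 0.5256 -0.3408  0.096 ]
spA 30 [370.1 228.8  88.1] [ 0.5255 -0.3407  0.096 ]
spA 12 [221.3 132.   66.8] [ 0.5393 -0.3392  0.096 ]
spA 20 [221.4 132.2 114.1] [ 0.5395 -0.338   0.096 ]
spA 30 [221.5 132.1 187.2] [ 0.5392 -0.338   0.096 ]
spB 12 [389.6 229.6  63.4] [ 0.5238 -0.3969  0.096 ]
spB 20 [389.5 229.6  73.4] [ 0.5238 -0.3968  0.096 ]
spB 30 [389.5 229.6  86.4] [ 0.5238 -0.3968  0.096 ]
spB 12 [223.9 130.1  42.8] [ 0.5258 -0.3471  0.096 ]
spB 20 [221.5 131.1 105.2] [ 0.5358 -0.3449  0.096 ]
spB 30 [221.  130.9 184.2] [ 0.5362 -0.347   0.096 ]
[[316.34146 247.14528]
 [318.09616 206.78679]
 [406.71127 210.63963]
 [404.95657 250.99812]]
[[ 0.4708 -0.1893  0.07  ]
 [ 0.589  -0.1949  0.07  ]
 [ 0.5807 -0.4572  0.07  ]
 [ 0.4623 -0.4492  0.07  ]] [ 0.5257 -0.3226  0.07  ] [0.11837128 0.26241626 0.11863002]
[ 0.69979039 -0.4450352   0.        ]
```

arm_command(
  series=[
    {"offset": [295, -649, -45], "spin": -73.5, "claw": 1},
    {"offset": [295, -649, -45], "spin": -73.5, "claw": 1},
    {"offset": [295, -649, -45], "spin": -73.5, "claw": 1},
    {"offset": [295, -649, -45], "spin": -73.5, "claw": 1},
    {"offset": [295, -649, -45], "spin": -73.5, "claw": 1},
    {"offset": [295, -649, -45], "spin": -73.5, "claw": 1},
    {"offset": [295, -649, -45], "spin": -73.5, "claw": 1},
    {"offset": [295, -649, -45], "spin": -73.5, "claw": 1},
    {"offset": [295, -649, -45], "spin": -73.5, "claw": 1},
    {"offset": [295, -649, -45], "spin": -73.5, "claw": 1},
    {"offset": [295, -649, -45], "spin": -73.5, "claw": 1},
    {"offset": [295, -649, -45], "spin": -73.5, "claw": 1},
    {"offset": [295, -649, -45], "spin": -73.5, "claw": 1},
    {"offset": [295, -649, -45], "spin": -73.5, "claw": 1},
    {"offset": [295, -649, -45], "spin": -73.5, "claw": 1},
    {"offset": [295, -649, -45], "spin": -73.5, "claw": 1},
    {"offset": [295, -649, -45], "spin": -73.5, "claw": 1},
    {"offset": [295, -649, -45], "spin": -73.5, "claw": 1},
    {"offset": [295, -649, -45], "spin": -73.5, "claw": 1},
    {"offset": [295, -649, -45], "spin": -73.5, "claw": 1},
  ],
  squeeze=15,
)

```text
t: 2.67
eef_pos: [0.5071, -0.0078, 0.3595]
tool_rot: [-2.257, -2.185, 0.0]
contact_force: [0.8, -1.0, 0.1]
width: 0.0879
grip_force: 0.0
```

arm_command(
  series=[
    {"offset": [0, 0, -30], "spin": 0, "claw": 1},
    {"offset": [0, 0, -50], "spin": 0, "claw": 1},
    {"offset": [0, 0, -65], "spin": 0, "claw": 1},
    {"offset": [0, 0, -65], "spin": 0, "claw": 1},
    {"offset": [0, 0, -65], "spin": 0, "claw": 0.4},
    {"offset": [0, 0, -65], "spin": 0, "claw": 0.4},
    {"offset": [0, 0, -65], "spin": 0, "claw": 0.4},
    {"offset": [0, 0, -65], "spin": 0, "claw": 0.4},
    {"offset": [0, 0, -65], "spin": 0, "claw": 0.4},
    {"offset": [0, 0, -65], "spin": 0, "claw": 0.4},
    {"offset": [0, 0, -65], "spin": 0, "claw": 0.4},
    {"offset": [0, 0, -65], "spin": 0, "claw": 0.4},
  ],
)

```text
t: 3.67
eef_pos: [0.5073, -0.0082, 0.295]
tool_rot: [2.257, 2.186, 0.001]
contact_force: [-0.5, -0.0, 3.3]
width: 0.048
grip_force: 15.0
```

arm_command(
  series=[
    {"offset": [0, 0, 20], "spin": 0, "claw": 0.4},
    {"offset": [0, 0, 50], "spin": 0, "claw": 0.4},
    {"offset": [0, 0, 60], "spin": 0, "claw": 0.4},
    {"offset": [2, -30, 60], "spin": 0, "claw": 0.4},
    {"offset": [5, -65, 60], "spin": 0, "claw": 0.4},
    {"offset": [7, -100, 60], "spin": 0, "claw": 0.4},
    {"offset": [10, -135, 60], "spin": 0, "claw": 0.4},
    {"offset": [12, -170, 60], "spin": 0, "claw": 0.4},
    {"offset": [15, -205, 60], "spin": 0, "claw": 0.4},
    {"offset": [17, -240, 60], "spin": 0, "claw": 0.4},
    {"offset": [20, -265, 60], "spin": 0, "claw": 0.4},
    {"offset": [20, -276, 60], "spin": 0, "claw": 0.4},
    {"offset": [20, -276, 40], "spin": 0, "claw": 0.4},
    {"offset": [20, -276, 15], "spin": 0, "claw": 0.4},
    {"offset": [20, -276, -10], "spin": 0, "claw": 0.4},
    {"offset": [20, -276, -25], "spin": 0, "claw": 0.4},
    {"offset": [20, -276, -32], "spin": 0, "claw": 0.4},
    {"offset": [20, -276, -32], "spin": 0, "claw": 0.4},
    {"offset": [20, -276, -32], "spin": 0, "claw": 0.4},
  ],
)

```text
t: 5.25
eef_pos: [0.5274, -0.284, 0.2629]
tool_rot: [2.256, 2.186, 0.0]
contact_force: [-0.1, -0.5, 0.6]
width: 0.0477
grip_force: 15.0
```

Run:
```python
from h import *
S=cap('scene','s2.png');T=cap('top','t2.png')
a=cv2.resize(S['color'][100:200,180:320],None,fx=4,fy=4,interpolation=2);b=cv2.resize(T['color'][190:270,300:420],(560,373),interpolation=2)
a=a[:,:400] 
cv2.imwrite('pics/c2.png',np.vstack([np.pad(a[:227*1],((0,0),(0,160),(0,0))),b])[:,:,::-1])
print({k:np.round(v,4) for k,v in manip.get_state().items() if k in('eef_pos','contact_force','width','qpos')})
```

```text
{'qpos': array([-0.007 ,  0.576 ,  0.5379,  1.8852, -0.405 ,  0.7877,  0.7183]), 'eef_pos': array([ 0.5277, -0.2844,  0.2638]), 'contact_force': array([-0.5209,  0.6748, -0.5348]), 'width': np.float64(0.0477)}
```

View pics/c2.png

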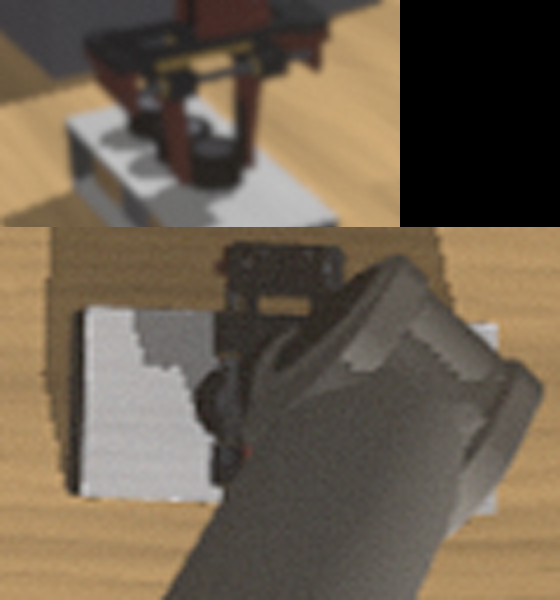

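The scene crop shows the cap held level between the fingers just over the shelf, with the spares behind it. I'll lower it gently.

arm_command(
  series=[
    {"offset": [0, 0, -3], "spin": 0, "claw": 0.4},
    {"offset": [0, 0, -5], "spin": 0, "claw": 0.4},
    {"offset": [0, 0, -6], "spin": 0, "claw": 0.4},
    {"offset": [0, 0, -6.5], "spin": 0, "claw": 0.4},
    {"offset": [0, 0, -6.5], "spin": 0, "claw": 0.4},
  ],
)

```text
t: 5.77
eef_pos: [0.5272, -0.2842, 0.2562]
tool_rot: [2.256, 2.186, 0.0]
contact_force: [0.2, 0.5, -0.2]
width: 0.0483
grip_force: 15.0
```

arm_command(
  series=[
    {"offset": [0, 0, -0.5], "spin": 0, "claw": 0.4},
    {"offset": [0, 0, -1], "spin": 0, "claw": 0.4},
    {"offset": [0, 0, -1], "spin": 0, "claw": 0.4},
  ],
)

```text
t: 6.02
eef_pos: [0.5272, -0.2843, 0.256]
tool_rot: [-2.257, -2.186, -0.001]
contact_force: [-2.1, 1.4, 8.3]
width: 0.0479
grip_force: 15.0
```

arm_command(
  series=[
    {"offset": [0, 0, 0], "spin": 0, "claw": 0.4},
    {"offset": [0, 0, 0.5], "spin": 0, "claw": 0.7},
    {"offset": [0, 0, 0.5], "spin": 0, "claw": 0.8},
    {"offset": [0, 0, 0.5], "spin": 0, "claw": 0.85},
    {"offset": [0, 0, 0.5], "spin": 0, "claw": 0.85},
    {"offset": [0, 0, 0.5], "spin": 0, "claw": 0.85},
    {"offset": [0, 0, 10], "spin": 0, "claw": 0.85},
    {"offset": [0, 0, 40], "spin": 0, "claw": 0.85},
    {"offset": [0, 0, 80], "spin": 0, "claw": 0.85},
    {"offset": [0, 0, 100], "spin": 0, "claw": 0.85},
  ],
)

```text
t: 6.85
eef_pos: [0.5276, -0.2852, 0.3593]
tool_rot: [2.255, 2.182, 0.002]
contact_force: [-0.1, -1.5, 0.7]
width: 0.0749
grip_force: 0.0
```

arm_command(
  series=[
    {"offset": [-37, 613, 0], "spin": 0, "claw": 0.85},
    {"offset": [-37, 613, 0], "spin": 0, "claw": 0.85},
    {"offset": [-37, 613, 0], "spin": 0, "claw": 0.85},
    {"offset": [-37, 613, 0], "spin": 0, "claw": 0.85},
    {"offset": [-37, 613, 0], "spin": 0, "claw": 0.85},
    {"offset": [-37, 613, 0], "spin": 0, "claw": 0.85},
    {"offset": [-37, 613, 0], "spin": 0, "claw": 0.85},
    {"offset": [-37, 613, 0], "spin": 0, "claw": 0.85},
    {"offset": [-37, 613, 0], "spin": 0, "claw": 0.85},
    {"offset": [-37, 613, 0], "spin": 0, "claw": 0.85},
    {"offset": [-37, 613, 0], "spin": 0, "claw": 0.85},
    {"offset": [-37, 613, 0], "spin": 0, "claw": 0.85},
    {"offset": [-37, 613, 0], "spin": 0, "claw": 0.85},
    {"offset": [-37, 613, 0], "spin": 0, "claw": 0.85},
    {"offset": [-37, 613, 0], "spin": 0, "claw": 0.85},
    {"offset": [-37, 613, 0], "spin": 0, "claw": 0.85},
    {"offset": [-37, 613, 0], "spin": 0, "claw": 0.85},
    {"offset": [-37, 613, 0], "spin": 0, "claw": 0.85},
  ],
)

```text
t: 8.35
eef_pos: [0.4904, 0.3279, 0.3554]
tool_rot: [2.257, 2.184, -0.001]
contact_force: [0.2, -0.9, 1.1]
width: 0.0744
grip_force: 0.0
```

Run:
```python
from h import *
S=cap('scene','s3.png');T=cap('top','t3.png')
print({k:np.round(v,4) for k,v in manip.get_state().items() if k in('eef_pos','contact_force','width','qpos')})
for u,v in((370,229),(389.5,229.6),(350,228)):
    b=blob(T,u,v,tol=14);print(np.round(b,1),at_z(T,*b[:2],.096).round(4))
a=cv2.resize(S['color'][100:230,180:330],None,fx=3.5,fy=3.5,interpolation=2)[:400];b=cv2.resize(T['color'][200:260,220:420],(525,158),interpolation=2)
cv2.imwrite('pics/c3.png',np.vstack([a,b])[:,:,::-1])
sp=[d['extent'] for d in manip.look_for(S,'cell_center')];print(sp)
```

```text
{'qpos': array([-1.0578,  0.4174,  0.475 ,  1.8397, -0.2311,  0.9392, -0.5148]), 'eef_pos': array([0.4908, 0.3269, 0.3555]), 'contact_force': array([-0.5853,  0.0319,  0.1745]), 'width': np.float64(0.0745)}
[370.2 228.7  67.5] [ 0.5256 -0.3409  0.096 ]
[389.5 229.6  67.4] [ 0.5238 -0.3968  0.096 ]
[350.7 227.6  66. ] [ 0.5284 -0.2847  0.096 ]
[[375.3, 265.6, 23.6, 28.6]]
```

View pics/c3.png

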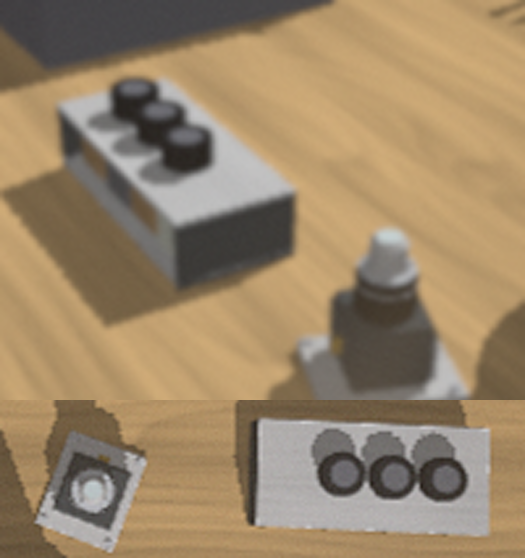

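The crop shows three caps upright in a row with equal gaps. The camera's bare spigot is at about px (255,234) in the top view.

arm_command(
  series=[
    {"offset": [0, 1, -35], "spin": 0, "claw": 0.85},
    {"offset": [0, 1, -70], "spin": 0, "claw": 0.85},
    {"offset": [0, 1, -105], "spin": 0, "claw": 0.85},
    {"offset": [0, 1, -135], "spin": 0, "claw": 0.85},
    {"offset": [0, 1, -155], "spin": 0, "claw": 0.85},
    {"offset": [0, 1, -162], "spin": 0, "claw": 0.85},
    {"offset": [0, 1, -162], "spin": 0, "claw": 0.4},
    {"offset": [0, 1, -162], "spin": 0, "claw": 0.4},
    {"offset": [0, 1, -162], "spin": 0, "claw": 0.4},
    {"offset": [0, 1, -162], "spin": 0, "claw": 0.4},
    {"offset": [0, 1, -162], "spin": 0, "claw": 0.4},
    {"offset": [0, 1, -162], "spin": 0, "claw": 0.4},
    {"offset": [0, 1, -162], "spin": 0, "claw": 0.4},
  ],
  squeeze=30,
)

```text
t: 9.58
eef_pos: [0.4907, 0.3301, 0.1947]
tool_rot: [-2.257, -2.186, -0.004]
contact_force: [-1.3, -0.7, 7.8]
width: 0.0485
grip_force: 30.0
```

Run:
```python
from h import *
T=cap('top','t4.png');S=cap('scene','s4.png')
print({k:np.round(v,4) for k,v in manip.get_state().items() if k in('eef_pos','contact_force','width','grip_force')})
print('spigot guess px',proj(T,[.5073,-.008,.131]),proj(S,[.5073,-.008,.131]))
for tol in(8,12,20,30):
    b=blob(T,255.2,234,tol=tol);print(np.round(b,1),at_z(T,*b[:2],.131).round(4))
    b=blob(S,291,167,tol=tol);print(' S',np.round(b,1),at_z(S,*b[:2],.131).round(4))
```

```text
{'eef_pos': array([0.4908, 0.3301, 0.1947]), 'contact_force': array([-1.2476, -1.0812,  7.126 ]), 'grip_force': np.float64(30.0031), 'width': np.float64(0.0491)}
spigot guess px [[254.74859737 233.77243128]] [[290.53104569 166.84444722]]
[255.1 235.   35. ] [ 0.504 -0.009  0.131]
 S [291.1 167.    7.8] [ 0.5066 -0.0067  0.131 ]
[255.1 235.5  45.4] [ 0.5025 -0.0089  0.131 ]
 S [291.1 167.1  10.7] [ 0.5067 -0.0064  0.131 ]
[255.2 236.1  63.2] [ 0.501  -0.0094  0.131 ]
 S [291.2 167.1  16.8] [ 0.5068 -0.0059  0.131 ]
[256.  235.9  91.7] [ 0.5013 -0.0115  0.131 ]
 S [291.3 167.2  24.6] [ 0.5067 -0.0055  0.131 ]
```

arm_command(
  series=[
    {"offset": [0, 0, 15], "spin": 0, "claw": 0.4},
    {"offset": [0, 0, 50], "spin": 0, "claw": 0.4},
    {"offset": [0, 0, 90], "spin": 0, "claw": 0.4},
    {"offset": [0, 0, 130], "spin": 0, "claw": 0.4},
    {"offset": [1, -15, 160], "spin": 0, "claw": 0.4},
    {"offset": [2, -50, 160], "spin": 0, "claw": 0.4},
    {"offset": [4, -88, 160], "spin": 0, "claw": 0.4},
    {"offset": [6, -126, 160], "spin": 0, "claw": 0.4},
    {"offset": [8, -164, 160], "spin": 0, "claw": 0.4},
    {"offset": [10, -202, 160], "spin": 0, "claw": 0.4},
    {"offset": [12, -240, 160], "spin": 0, "claw": 0.4},
    {"offset": [14, -278, 160], "spin": 0, "claw": 0.4},
    {"offset": [16, -310, 160], "spin": 0, "claw": 0.4},
    {"offset": [17, -330, 160], "spin": 0, "claw": 0.4},
    {"offset": [17, -338, 160], "spin": 0, "claw": 0.4},
    {"offset": [17, -338, 160], "spin": 0, "claw": 0.4},
    {"offset": [17, -338, 160], "spin": 0, "claw": 0.4},
  ],
)

```text
t: 11.1
eef_pos: [0.5072, -0.0073, 0.3533]
tool_rot: [-2.256, -2.186, -0.001]
contact_force: [0.2, 1.0, -1.2]
width: 0.0487
grip_force: 30.0
```

Run:
```python
from h import *
S=cap('scene','s5.png')
print({k:np.round(v,4) for k,v in manip.get_state().items() if k in('eef_pos','contact_force','torque','width','grip_force','qpos')})
cv2.imwrite('pics/c5.png',cv2.resize(S['color'][90:240,210:370],None,fx=4,fy=4,interpolation=2)[:,:,::-1])
```

```text
{'qpos': array([-0.6027,  0.2941,  0.5931,  2.0346, -0.2143,  0.8724,  0.0795]), 'eef_pos': array([ 0.5073, -0.0065,  0.3531]), 'contact_force': array([ 0.1832, -0.352 , -0.5947]), 'torque': array([-0.0567,  0.0584, -0.0692]), 'grip_force': np.float64(29.9999), 'width': np.float64(0.0491)}
```

View pics/c5.png

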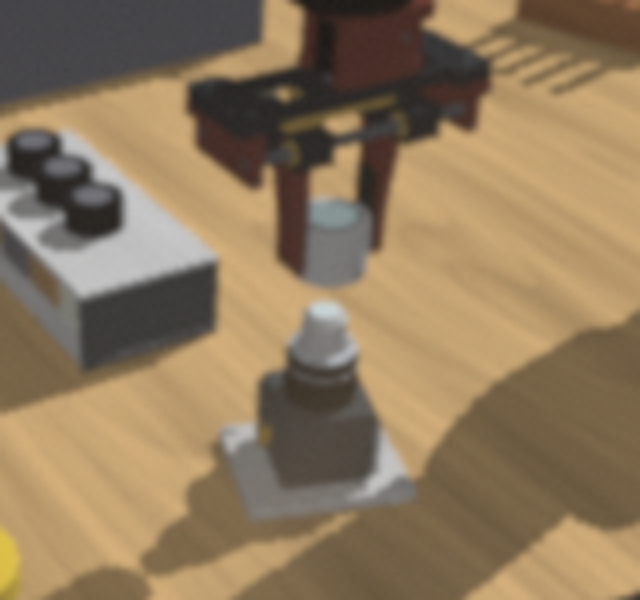

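The cell is held upright directly over the spigot. I'll lower it over the taper in small steps.

arm_command(
  series=[
    {"offset": [0, -1, -15], "spin": 0, "claw": 0.4},
    {"offset": [0, -1, -27], "spin": 0, "claw": 0.4},
    {"offset": [0, -1, -31], "spin": 0, "claw": 0.4},
    {"offset": [0, -1, -34], "spin": 0, "claw": 0.4},
    {"offset": [0, -1, -37], "spin": 0, "claw": 0.4},
    {"offset": [0, -1, -37], "spin": 0, "claw": 0.4},
  ],
)

```text
t: 11.65
eef_pos: [0.5072, -0.0081, 0.316]
tool_rot: [-2.254, -2.187, -0.0]
contact_force: [-0.3, 2.9, -1.9]
width: 0.0488
grip_force: 30.0
```

arm_command(
  series=[
    {"offset": [0, 0.5, -4], "spin": 0, "claw": 0.4},
    {"offset": [0, 0.5, -8], "spin": 0, "claw": 0.4},
    {"offset": [0, 0.5, -11], "spin": 0, "claw": 0.4},
    {"offset": [0, 0.5, -13], "spin": 0, "claw": 0.4},
    {"offset": [0, 0.5, -14], "spin": 0, "claw": 0.4},
    {"offset": [0, 0.5, -14], "spin": 0, "claw": 0.4},
  ],
)

```text
t: 12.15
eef_pos: [0.5072, -0.008, 0.3019]
tool_rot: [-2.255, -2.186, -0.001]
contact_force: [-0.9, 6.1, -0.7]
width: 0.0487
grip_force: 30.0
```

arm_command(
  series=[
    {"offset": [0, 1, 0], "spin": 0, "claw": 0.4},
    {"offset": [0, 1.2, -0.5], "spin": 0, "claw": 0.4},
    {"offset": [0, 1.2, -1], "spin": 0, "claw": 0.4},
    {"offset": [0, 1.2, -1], "spin": 0, "claw": 0.4},
  ],
)

```text
t: 12.48
eef_pos: [0.5072, -0.0077, 0.3011]
tool_rot: [2.257, 2.185, -0.0]
contact_force: [-1.4, 2.5, 0.8]
width: 0.0487
grip_force: 30.0
```

arm_command(
  series=[
    {"offset": [0, 0.4, -0.5], "spin": 0, "claw": 0.4},
    {"offset": [0, 0.4, -1], "spin": 0, "claw": 0.4},
    {"offset": [0, 0.4, -1.5], "spin": 0, "claw": 0.4},
    {"offset": [0, 0.4, -1.5], "spin": 0, "claw": 0.4},
  ],
)

```text
t: 12.82
eef_pos: [0.507, -0.0071, 0.2995]
tool_rot: [-2.256, -2.185, 0.0]
contact_force: [-2.3, 2.8, 1.4]
width: 0.0484
grip_force: 30.0
```

arm_command(
  series=[
    {"offset": [0, 0.2, -0.5], "spin": 0, "claw": 0.4},
    {"offset": [0, 0.2, -1], "spin": 0, "claw": 0.4},
    {"offset": [0, 0.2, -1.5], "spin": 0, "claw": 0.4},
    {"offset": [0, 0.2, -2], "spin": 0, "claw": 0.4},
    {"offset": [0, 0.2, -2], "spin": 0, "claw": 0.4},
  ],
)

```text
t: 13.23
eef_pos: [0.5069, -0.0069, 0.2973]
tool_rot: [-2.256, -2.185, 0.001]
contact_force: [-3.5, 1.7, -1.4]
width: 0.0487
grip_force: 30.0
```

Run:
```python
from h import *
S=cap('scene','s6.png')
print({k:np.round(v,4) for k,v in manip.get_state().items() if k in('eef_pos','contact_force','torque','width','grip_force')})
cv2.imwrite('pics/c6.png',cv2.resize(S['color'][130:220,250:340],None,fx=6,fy=6,interpolation=2)[:,:,::-1])
```

```text
{'eef_pos': array([ 0.507 , -0.0069,  0.2974]), 'contact_force': array([-3.4131,  2.0321,  0.1773]), 'torque': array([ 0.4928,  0.7978, -0.1247]), 'grip_force': np.float64(30.0004), 'width': np.float64(0.0485)}
```

View pics/c6.png

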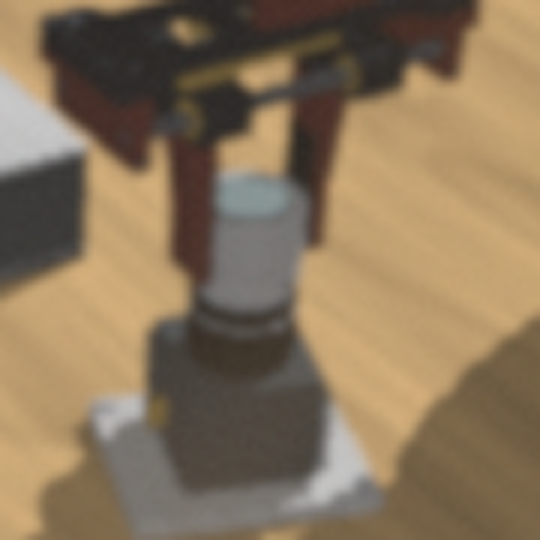

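The cell sits over the spigot with a thin dark gap below its foot at about px (288,182). There's no pin load yet, so I'll keep lowering while watching the force.

arm_command(
  series=[
    {"offset": [-0.5, 0.3, -0.5], "spin": 0, "claw": 0.4},
    {"offset": [-0.5, 0.3, -1], "spin": 0, "claw": 0.4},
    {"offset": [-0.5, 0.3, -1.5], "spin": 0, "claw": 0.4},
    {"offset": [-0.5, 0.3, -2], "spin": 0, "claw": 0.4},
    {"offset": [-0.5, 0.3, -2], "spin": 0, "claw": 0.4},
  ],
)

```text
t: 13.7
eef_pos: [0.5067, -0.0067, 0.2956]
tool_rot: [2.256, 2.185, -0.0]
contact_force: [-1.9, 1.3, 0.2]
width: 0.0485
grip_force: 30.0
```

arm_command(
  series=[
    {"offset": [-0.2, 0.2, -0.5], "spin": 0, "claw": 0.4},
    {"offset": [-0.2, 0.2, -1], "spin": 0, "claw": 0.4},
    {"offset": [-0.2, 0.2, -1.5], "spin": 0, "claw": 0.4},
    {"offset": [-0.2, 0.2, -1.5], "spin": 0, "claw": 0.4},
    {"offset": [-0.2, 0.2, -1.5], "spin": 0, "claw": 0.4},
  ],
)

```text
t: 14.12
eef_pos: [0.5066, -0.0067, 0.2943]
tool_rot: [2.256, 2.185, 0.0]
contact_force: [-2.1, -0.8, 3.1]
width: 0.0487
grip_force: 30.0
```

arm_command(
  series=[
    {"offset": [0, 0, -0.5], "spin": 0, "claw": 0.4},
    {"offset": [0, 0, -1], "spin": 0, "claw": 0.4},
    {"offset": [0, 0, -1.5], "spin": 0, "claw": 0.4},
    {"offset": [0, 0, -2], "spin": 0, "claw": 0.4},
    {"offset": [0, 0, -2], "spin": 0, "claw": 0.4},
  ],
)

```text
t: 14.53
eef_pos: [0.5066, -0.0067, 0.2923]
tool_rot: [2.256, 2.185, 0.0]
contact_force: [-2.4, -0.5, 4.9]
width: 0.0487
grip_force: 30.0
```

The force is rising like the spring, about 1 N per mm. The keyways were already aligned on entry, so the cell is past the pins and compressing the seat.

arm_command(
  series=[
    {"offset": [0, 0, -0.5], "spin": 0, "claw": 0.4},
    {"offset": [0, 0, -1], "spin": 0, "claw": 0.4},
    {"offset": [0, 0, -1.5], "spin": 0, "claw": 0.4},
    {"offset": [0, 0, -2], "spin": 0, "claw": 0.4},
    {"offset": [0, 0, -2.3], "spin": 0, "claw": 0.4},
    {"offset": [0, 0, -2.3], "spin": 0, "claw": 0.4},
  ],
)

```text
t: 15.03
eef_pos: [0.5066, -0.0068, 0.2907]
tool_rot: [-2.257, -2.185, -0.001]
contact_force: [-5.9, -0.5, 12.9]
width: 0.0488
grip_force: 30.0
```

arm_command(
  series=[
    {"offset": [-0.4, 0, 0], "spin": 0, "claw": 0.4},
    {"offset": [-0.4, 0, -0.5], "spin": 0, "claw": 0.4},
    {"offset": [-0.4, 0, -0.8], "spin": 0, "claw": 0.4},
    {"offset": [-0.4, 0, -0.8], "spin": 0, "claw": 0.4},
    {"offset": [-0.4, 0, -0.8], "spin": 0, "claw": 0.4},
  ],
  squeeze=40,
)

```text
t: 15.45
eef_pos: [0.5065, -0.0069, 0.2907]
tool_rot: [2.257, 2.185, 0.002]
contact_force: [-8.5, -0.7, 22.5]
width: 0.0483
grip_force: 40.0
```

Run:
```python
from h import *
S=cap('scene','s7.png')
print({k:np.round(v,4) for k,v in manip.get_state().items() if k in('t','eef_pos','contact_force','torque','width','grip_force')})
cv2.imwrite('pics/c7.png',cv2.resize(S['color'][130:220,250:340],None,fx=6,fy=6,interpolation=2)[:,:,::-1])
```

```text
{'t': np.float64(15.5), 'eef_pos': array([ 0.5065, -0.0069,  0.2906]), 'contact_force': array([-7.8213, -0.8871, 21.6047]), 'torque': array([-0.1795,  1.905 , -0.0513]), 'grip_force': np.float64(40.0082), 'width': np.float64(0.0487)}
```

View pics/c7.png

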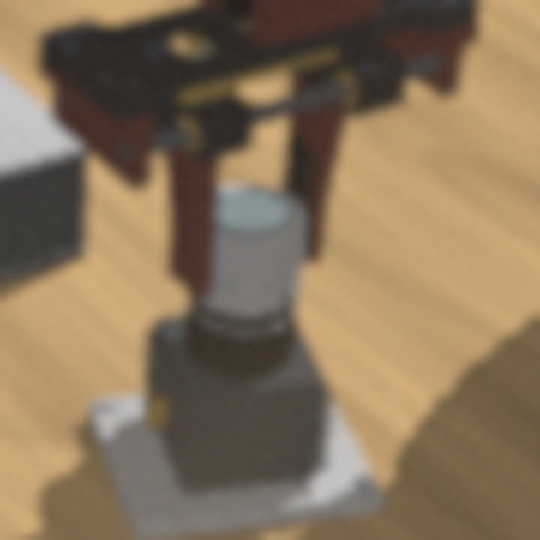

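Run:
```python
from h import *
S=manip.capture('scene')
b=blob(S,292,165.2,tol=14);print(np.round(b,2))
for z in(.138,.142,.1495): print(z,proj(S,[.5066,-.0072,z]).round(2))
c=np.array([.5066,-.0072]);d=S['position'][:2]-c;d/=np.linalg.norm(d)
for z in(.1,.104,.1115): print(z,proj(S,[*(c+.0245*d),z]).round(2))
u=int(round(proj(S,[*(c+.0245*d),.1])[0,0]));print(u,S['color'][172:192,u].mean(1).round())
```

```text
[291.34 164.4   46.53]
0.138 [[291.11 164.61]]
0.142 [[291.21 163.29]]
0.1495 [[291.4  160.79]]
0.1 [[289.78 182.07]]
0.104 [[289.88 180.79]]
0.1115 [[290.06 178.38]]
290 [119. 120. 119. 120. 120. 120. 120. 120. 120. 118. 101.  74.  70.  79.
  67.  53.  54.  52.  56.  54.]
```

Both image checks match the home height: window centre at row 164.4 (164.6 predicted) and foot edge at row 182.

```bash
python3 -c "
from cell import manip
print(manip.hand_in())"
```

```text
the job is handed in; nothing more can be done
None
```

The job is handed in at about 15.5 s: the dust cap stands in line with the two spares at about the same 8 mm gap, and the filter cell is fully home, still gripped at 40 N and held down with about 22 N; it needed no turning, because it went straight down past the pins.

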